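# Slide the glued carton into the dispatch tote

### The arm

A 6-joint arm with a two-finger parallel gripper is mounted at the origin on the work surface. World frame = base frame: x ahead of the robot, y to its left, z up, the work surface at z = 0. Lengths are in mm, angles in rad, forces in N, time in s.
With the tool pointing down it reaches from about 350 to 875 mm from the base axis. Payload 4.2 kg.
Tool frame: the origin (TCP) lies midway between the tips of the shut fingers; the grasp point (between the pads) lies 19 mm behind it (arm.tcp_to_grasp is the distance from the TCP to the grasp point, in mm); z points along the fingers, y is the line along which they close (so a half turn about z gives the same grasp; the last joint's range is limited). The gripper opens to 85 mm and grips with 20 to 120 N. Pads are 22 mm wide; open, the fingers measure 114 mm over their backs; the gripper's body (76 mm by 85 mm) begins 54 mm behind the grasp point. The pads swing forward as they close: fully open they stand 13 mm farther back than shut.
Start: joints at [-0.935, 0.385, 0.008, 0, -1.194, -0.259], TCP at [229.98, -581.127, 231.312] pointing down, gripper open.
Joint ranges: [-3.14, 3.14], [-1.21, 2.06], [-1.07, 1.41], [-3.16, 2.05], [-2.99, -0.16], [-3.1, 3.1]. Speed limits (rad/s): [2.79, 2.79, 3.14, 3.14, 3.14, 3.14].

### API

Orientations are given as a unit quaternion [x, y, z, w].
In Python, from bench import arm, imaging, job, models gives the robot as it stands.
- The arm moves only by the tool arm_command, never from a script. Its argument "rows" is a list of rows, each an object with "grip": the opening, from 0 (shut) to 1 (fully open); "linear": the shift along the tool's x, y, z in mm, a list of three; "rot": the turn, a rotation vector about the tool's x, y, z in rad, a list of three. In form: [{"grip": grip, "linear": [tx, ty, tz], "rot": [rx, ry, rz]}, ...]. A call has 1 to 10 rows; each row is the pose to reach, as a shift and turn from the pose commanded when the call began, along the tool's axes at that moment; what a row does not reach only later rows make up. A row lasts 1/8 s, in which the tool goes at most 62.5 mm and 10.7 degrees, less where a joint would pass 70% of its speed; a pose out of reach is approached as far as the arm can. A call with a gripper value outside its range is refused whole. The fingers move at their own pace and stop on an object; the grip force is fixed at half the most. Time passes only in rows, so rows that repeat a pose let the fingers close. It gives the time, the measured TCP pose, the force, the opening and the grip force at its end, in the units of the state.
- arm.read_state(): the state, without advancing time (a new reading comes with each control period).
- imaging.get_image(name): name is "scene" or "top"; returns a dict with "frame" (400x640x3 uint8, red, green, blue), "fx", "fy", "cx", "cy" (pixels), "k1" (the pictures are not rectified: a ray, as slopes to the right and down, at radius r is drawn at 1 + k1 r^2 times it, then the intrinsics apply), "extrinsics" (4x4, takes a point from world to camera coordinates). Camera axes: x right, y down, z forward; pixel columns grow to the right and rows downward; lengths in mm; the calibration is good to about 2 mm. A picture is of the moment at which its call begins. There is no depth.
- job.job_done(): hands the job in; it is judged then, once.
Trained networks look in a picture, given as the dict that the camera call returned (one of the last four; its "shot" number tells which), for a name from the list of things; names that differ only in an ending like _2 or _b are one class to them, and where a whole thing is asked for, a point or a joint stands for the part that bears it (a point fixed in the world has none). Each returns a list of dicts, best first, with "score" (0 to 1); they miss things now and then, are a little off and sometimes report something else, mostly with a low value. They report only what shows in the picture. A call takes as long as a camera call. They do not tell look-alikes from the thing itself.
- models.spot_in(picture, query): "rect" ([left, top, right, bottom] in pixels, round what is visible of it).
- models.tip_of(picture, query): "pixel" ([column, row] in pixels: a listed point, or the origin of a listed thing).
The state is a dict: "clock": time; "joints": joint angles; "joint_vel": joint speeds; "joint_efforts": joint torques, N m; "position": TCP position; "ee_rot": TCP orientation; "contact_force": force on the tool from outside, world axes, zero at the start; "wrist_torque": the same for the moment, N m; "gripper_width": finger opening in mm; "grasp_force": force on a finger pad.
Only numpy, scipy, OpenCV 4.12 (cv2) and the standard library are available. Lean on these libraries where they do the work, as an engineer would, in place of code of your own. Each camera call takes 0.05 s, during which the arm holds its last target. There are 200 camera calls.

### The job

The glued flap of the flat carton in the steel tray has set: take the steel weight off the carton and stand it upright on the bench top, then let go of it. Then slide the carton out of the tray and over the edge of the bench, without lifting it, so that it drops into the grey tote below. The carton is easily dented, so never press or push it hard (keep well under 25 N), and leave everything else on the bench where it is.

Things in the scene. Friction and masses are not known exactly. Their poses are not given: they have to be found in the camera images.
- carton: flat carton, plain brown board, 160 (x) by 110 (y) by 16 mm, 0.3-0.6 kg. Origin: centre of its underside; x along its length to the tray's open front. Lies on the tray's floor 1-3 mm from the back wall and sides: no finger fits behind or beside, so press on its top and drag. It yields about 1 mm at 20 N: press by feel. About 7-14 N drags it; lighter slips, over 25 N dents it
- weight: turned steel weight, 0.35 kg, standing on the carton: round foot 50 mm in diameter and 24 mm tall, waist, and a round knob 26 mm in diameter from 38 to 54 mm above the underside, to grip from above. Origin: centre of its underside, z up along its axis
- tray: fixed steel tray, 190 (x) by 124 (y) mm, on a plinth. Origin: centre of the underside of its floor, 0 to 12 mm above the bench (differs each time); x points to its open front, which has no wall and lies within 20 mm of the bench's far edge. Smooth floor 3 mm thick. Walls 4 mm thick, heights from the origin: back wall (x = -95 to -91 mm) 45 mm, side walls 24 mm; inner width 116 mm
- tote: fixed open grey plastic tote, 400 (x) by 600 (y) by 130 mm tall, walls and floor 6 mm, rim 60 mm below the bench top, on a roller conveyor. Origin: centre of its underside. It is tucked some 30 mm or more under the bench's edge and reaches out beyond it. Inside, along its near wall, a plywood board slopes at 45 degrees from the rim to the floor, so that what drops in slides down
- bench_edge (a point): point on the far edge of the plywood bench top, which runs straight along world y through this point; the bench lies on the robot's side (smaller x), its top at this point's height
- mouse: bystander: black computer mouse, 105 by 60 by 31 mm. Origin: centre of its underside, x along its length
- cutter: bystander: grey box cutter lying flat, 147 by 26 by 20 mm. Origin on its underside, 75 mm from its handle end; x along it to the blade
- tape_roll: bystander: wide roll of packing tape lying flat, 100 mm in diameter, 48 mm tall. Origin: centre of its underside
- carton_stack: bystander: stack of three larger flat cartons, 170 (x) by 220 (y) by 90 mm. Origin: centre of its underside
Things that resemble listed ones, but are neither listed nor needed, are in the scene too. Several things have the shape of the weight; the one meant has the colours described above. Several things look just like the carton: the one meant starts farthest to the robot's right.

How it is judged (in metres and radians):
On the way, in this order (a step that is already met when the one before it is completed fails the run):
1. the weight stands upright on the bench top, let go, while the carton is still in the tray (height (world z) of weight between -0.004 and 0.004 m and angle between weight's own z axis and vertical below 0.1 rad and contact force between the fingers and weight below 0.1 N and linear speed of weight below 0.02 m/s and x of carton in the frame of tray below 0.03 m), for 0.2 s.
2. the carton has dropped into the tote (x of carton in the frame of tote between -0.195 and 0.195 m and y of carton in the frame of tote between -0.295 and 0.295 m and z of carton in the frame of tote below 0.1 m), for 0.2 s.
At the end, for the whole second after the job is handed in: the carton lies at rest inside the tote, its origin at least 30 mm below the rim, in any attitude; the weight stands upright (within 0.1 rad) and at rest directly on the bench top (all of step 2 and z of carton in the frame of tote above 0 m and linear speed of carton below 0.03 m/s and height (world z) of weight between -0.004 and 0.004 m and angle between weight's own z axis and vertical below 0.1 rad and linear speed of weight below 0.02 m/s); the robot touches nothing.
It fails at once if the carton is pressed or pushed by the robot with more than 25 N (contact force between any of the fingers, the arm and carton above 25 N).
It fails at once if the carton is lifted more than 50 mm off the tray's floor instead of being slid (z of carton in the frame of tray above 0.053 m).
It fails at once if another thing on the bench is shifted by more than 20 mm (distance of any of mouse, cutter, tape_roll, carton_stack from where it was at the start of the episode above 0.02 m).
It also fails if it takes over 67 s, if anything falls off the work surface, if the arm or the gripper's body presses on something with over 40 N, if the wrist force passes 120 N, or if a joint passes its speed limit or range.

## Working session

There is one attempt and no reset: what is moved stays moved. The work goes in short steps, Python scripts to look and compute and a tool call to move; the robot and the scene stay as the last step left them, time stands still between calls to the robot, and variables do not carry over. Pictures are saved under pics/ and viewed, at most 10 in all, crops included, and the job is handed in when it is done.

Besides the shell and the picture viewer there is one more tool, called after "Emit:" as name(argument=value, ...), one argument or row to a line, values as JSON. arm_command: Moves the arm, as the interface text tells. Its arguments: {"type":"object","properties":{"rows":{"type":"array"}},"required":["rows"]}

```bash
mkdir -p pics; ls; cat > h.py <<'E'
import numpy as np, cv2
from bench import arm, imaging, job, models
def save(p,n,crop=None,s=1):
    f=p["frame"][:,:,::-1]
    if crop: l,t,r,b=crop; f=f[t:b,l:r]
    cv2.imwrite("pics/"+n,cv2.resize(f,None,fx=s,fy=s,interpolation=cv2.INTER_CUBIC))
def ray(p,px):
    d=np.array([(px[0]-p["cx"])/p["fx"],(px[1]-p["cy"])/p["fy"]]);u=d.copy()
    for _ in range(20): u=d/(1+p["k1"]*(u@u))
    E=np.array(p["extrinsics"]);R=E[:3,:3];return -R.T@E[:3,3],R.T@np.array([*u,1])
def at(p,px,z):
    c,d=ray(p,px);return c+d*(z-c[2])/d[2]
def proj(p,X):
    E=np.array(p["extrinsics"]);q=E[:3,:3]@np.array(X)+E[:3,3];u=q[:2]/q[2];u=u*(1+p["k1"]*(u@u))
    return np.array([u[0]*p["fx"]+p["cx"],u[1]*p["fy"]+p["cy"]])
def tri(p,a,q,b):
    c,d=ray(p,a);e,f=ray(q,b)
    s=np.linalg.lstsq(np.c_[d,-f],e-c,rcond=None)[0];A=c+d*s[0];B=e+f*s[1]
    return (A+B)/2,np.linalg.norm(A-B)
E
python3 - <<'E'
from h import *
np.set_printoptions(precision=1,suppress=True)
S=imaging.get_image("scene");T=imaging.get_image("top")
save(S,"s0.png",s=1.25);save(T,"t0.png",s=1.25)
for n,p in(("S",S),("T",T)):
    print(n,ray(p,(320,200)))
    for q in "carton weight tray tote bench_edge mouse cutter tape_roll carton_stack".split():
        print(n,q,[(np.array(r["pixel"]).round(1).tolist(),round(r["score"],2)) for r in models.tip_of(p,q)][:5])
    for q in("carton","weight","tray"): print(q,[(np.round(r["rect"]).tolist(),round(r["score"],2)) for r in models.spot_in(p,q)][:5])
print(arm.read_state())
E
```

```text
pics
S (array([1303.1,  382.9, 1146.2]), array([-0.5, -0.2, -0.8]))
S carton [([334.5, 198.2], 0.84), ([405.7, 148.9], 0.57)]
S weight [([399.7, 191.3], 0.71), ([336.3, 197.7], 0.6)]
S tray [([463.9, 243.1], 0.66)]
S tote [([265.5, 299.9], 0.7)]
S bench_edge [([284.7, 219.9], 0.97)]
S mouse [([417.3, 229.7], 0.76)]
S cutter [([285.1, 187.1], 0.79)]
S tape_roll [([465.7, 247.1], 0.82)]
S carton_stack []
carton [([382.0, 132.0, 441.0, 164.0], 0.88), ([305.0, 168.0, 367.0, 231.0], 0.84)]
weight [([392.0, 177.0, 409.0, 202.0], 0.74), ([332.0, 186.0, 348.0, 208.0], 0.65)]
tray [([295.0, 158.0, 374.0, 239.0], 0.66)]
T (array([ 453.3,   30.6, 1269.3]), array([ 0.1, -0. , -1. ]))
T carton [([288.9, 203.0], 0.84), ([235.6, 311.3], 0.65)]
T weight [([225.9, 244.5], 0.58)]
T tray []
T tote [([321.3, 110.5], 0.63)]
T bench_edge [([331.8, 157.2], 0.76)]
T mouse [([193.3, 207.9], 0.75), ([328.5, 154.4], 0.21)]
T cutter [([345.9, 192.9], 0.67)]
T tape_roll [([145.2, 207.5], 0.68)]
T carton_stack [([436.2, 222.3], 0.82)]
carton [([196.0, 277.0, 274.0, 344.0], 0.85), ([266.0, 172.0, 309.0, 236.0], 0.57), ([336.0, 166.0, 357.0, 228.0], 0.38)]
weight [([270.0, 188.0, 295.0, 206.0], 0.88), ([215.0, 234.0, 238.0, 255.0], 0.61)]
tray [([258.0, 158.0, 311.0, 238.0], 0.58)]
{'clock': 1.3, 'joints': array([-0.9,  0.4,  0. , -0. , -1.2, -0.3]), 'joint_vel': array([ 0.,  0., -0.,  0.,  0., -0.]), 'joint_efforts': array([ -0. , -39.2,  18.9,   4.2,  -0. ,   0. ]), 'position': array([ 230. , -581.1,  231.3]), 'ee_rot': array([-0.2,  1. ,  0. ,  0. ]), 'contact_force': array([-0.1, -0.2,  0.3]), 'wrist_torque': array([-0.1,  0. ,  0. ]), 'grasp_force': 0.0, 'gripper_width': 85.24473146367093}
```

View pics/s0.png

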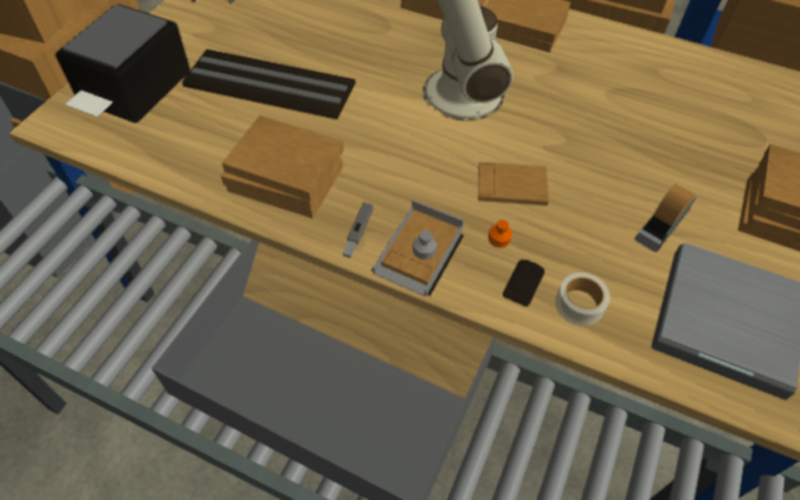

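View pics/t0.png

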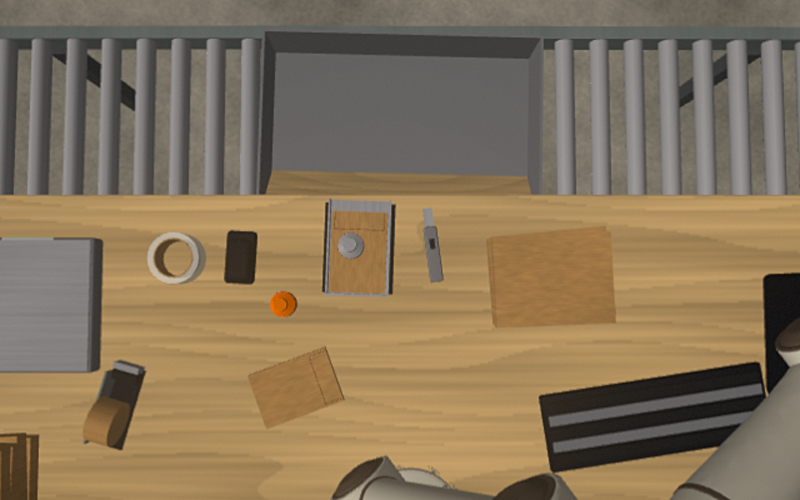

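The scene picture shows the tray with the carton and a grey weight around scene (338,195) px. The top picture shows the tray at (287,198). An orange weight stands at (226,244) and a loose carton lies at (236,311).

Candidates (top px):
- **Cartons:** (289,203) in the tray and (236,311) loose. Image left is +y, so the tray one is farther right and is the one meant.
- **Weights:** steel grey at (281,196) and orange at (226,244). The grey one is meant.

I'll confirm this in a crop.

```bash
python3 - <<'E'
from h import *
np.set_printoptions(precision=1,suppress=True)
S=imaging.get_image("scene");T=imaging.get_image("top")
a=cv2.resize(T["frame"][150:250,245:365],None,fx=6,fy=6,interpolation=cv2.INTER_CUBIC)
cv2.imwrite("pics/t1.png",a[:,:,::-1])
a=cv2.resize(S["frame"][150:245,285:385],None,fx=6,fy=6,interpolation=cv2.INTER_CUBIC)
cv2.imwrite("pics/s1.png",a[:,:,::-1])
print("edge T",at(T,(331.8,157.2),0),"S",at(S,(284.7,219.9),0))
print("carton T",at(T,(288.9,203),10),"S",at(S,(334.5,198.2),10))
print("weight S",at(S,(336.3,197.7),25), "Trect top c",at(T,(282.5,197),50))
for n,s,t in(("cutter",(285.1,187.1),(345.9,192.9)),("mouse",(417.3,229.7),(193.3,207.9))): print(n,at(S,s,0),at(T,t,0))
print("orange",at(T,(225.9,244.5),0))
E
```

```text
edge T [635.1 -10.3   0. ] S [643.2   9.1   0. ]
carton T [519.9  96.5  10. ] S [527.6 102.6  10. ]
weight S [534.3 110.   25. ] Trect top c [532.2 109.8  50. ]
cutter [545.2 -39.3   0. ] [545.4 -45.2   0. ]
mouse [520.6 337.9   0. ] [508.6 335.    0. ]
orange [417.6 253.1   0. ]
```

View pics/t1.png

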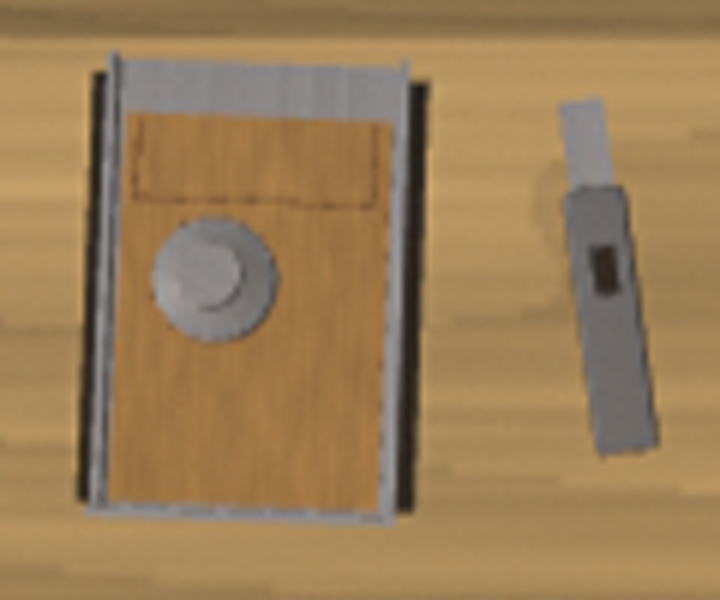

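View pics/s1.png

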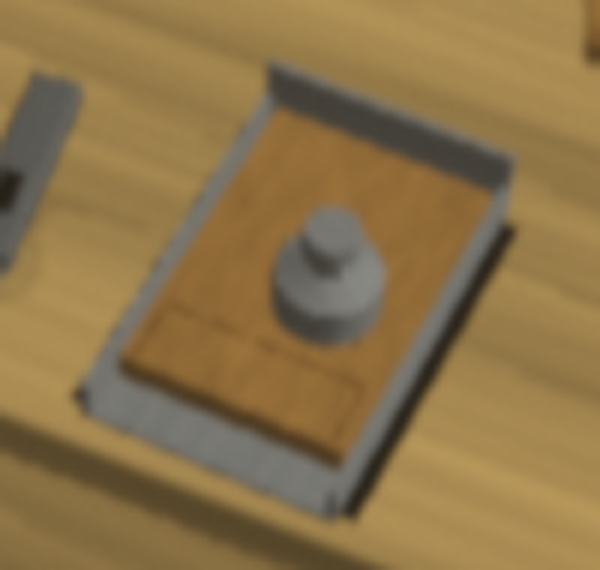

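The crops confirm it: the grey weight stands on the tray's carton, with its knob top at about (279.5,195.8) in top and (340,188) in scene. The tray's open front is just short of the bench edge. Next I'll compute the positions.

```bash
python3 - <<'E'
from h import *
np.set_printoptions(precision=1,suppress=True)
S=imaging.get_image("scene");T=imaging.get_image("top")
t=lambda x,y:((x+.5)/6-.5+245,(y+.5)/6-.5+150)
s=lambda x,y:((x+.5)/6-.5+285,(y+.5)/6-.5+150)
P=lambda n,a,b:print(n,*tri(T,t(*a),S,s(*b)))
P("knob",(208,275),(332,228))
P("back+y top",(88,512),(510,157)); P("back-y top",(393,522),(270,63))
P("front+y",(113,56),(333,493)); P("front-y",(407,62),(82,388))
P("carton front+y top",(125,113),(340,458));P("carton front-y top",(392,123),(123,358))
for z in (0,5,10): print(z,"front T at z+24",at(T,t(113,56),z+24),at(T,t(407,62),z+24),"back z+45",at(T,t(88,512),z+45),at(T,t(393,522),z+45))
print("edge",at(T,t(360,38),0), at(T,t(40,38),0))
for z in(22,28,34): print(z,"carton front",at(T,t(125,113),z),at(T,t(392,123),z))
for z in (60,66,72,76,80): print("knobtop",z,at(T,t(208,275),z),at(S,s(332,228),z))
print("tote rim near", [at(T,(x,155),-60) for x in (211,432)],"far",at(T,(320,36),-60))
print(arm.read_state()["ee_rot"])
E
```

```text
knob [534.1 116.6  73.7] 1.659700961297118
back+y top [441.2 166.5  44.7] 1.8017179756801167
back-y top [436.9  45.   43.8] 2.4097075543417077
front+y [627.5 159.9  21.8] 2.4850618441024115
front-y [624.9  39.2  21.7] 2.2648385447018264
carton front+y top [605.1 154.9  14.6] 0.9552584259853562
carton front-y top [600.   46.3  16.8] 4.034266505580241
0 front T at z+24 [627.6 158.5  24. ] [625.   38.2  24. ] back z+45 [441.6 165.6  45. ] [437.4  43.9  45. ]
5 front T at z+24 [626.9 158.   29. ] [624.3  38.1  29. ] back z+45 [441.6 165.1  50. ] [437.4  43.8  50. ]
10 front T at z+24 [626.2 157.5  34. ] [623.6  38.1  34. ] back z+45 [441.7 164.5  55. ] [437.5  43.8  55. ]
edge [638.4  57.9   0. ] [638.6 191.4   0. ]
22 carton front [604.4 153.7  22. ] [600.2  44.4  22. ]
28 carton front [603.7 153.1  28. ] [599.4  44.3  28. ]
34 carton front [603.  152.5  34. ] [598.7  44.2  34. ]
knobtop 60 [535.3 116.9  60. ] [523.9 114.   60. ]
knobtop 66 [534.9 116.4  66. ] [528.2 115.5  66. ]
knobtop 72 [534.5 116.   72. ] [532.5 117.   72. ]
knobtop 76 [534.2 115.7  76. ] [535.4 118.   76. ]
knobtop 80 [533.9 115.4  80. ] [538.3 119.   80. ]
tote rim near [array([649.9, 304.6, -60. ]), array([ 649.3, -275.6,  -60. ])] far [968.3  18.1 -60. ]
[-0.2  1.   0.   0. ]
```

```bash
cat >> h.py <<'E'
from scipy.spatial.transform import Rotation as Ro
def go(*targets,yaw=-0.033):
    st=arm.read_state();R=Ro.from_quat(st["ee_rot"]);p=np.array(st["position"])
    c,s=np.cos(yaw),np.sin(yaw)
    W=Ro.from_matrix(np.array([[-c,-s,0],[-s,c,0],[0,0,-1]]).T.T)
    M=np.array([[-c,-s,0],[-s,c,0],[0,0,-1]]) # columns: x=(-c,-s,0), y=(-s,c,0)
    print("t",st["clock"],"pos",p.round(1),"rot",(R.inv()*Ro.from_matrix(M)).as_rotvec().round(3),"F",np.round(st["contact_force"],1))
    for t in targets: print(t,"lin",R.inv().apply(np.array(t)-p).round(1))
E
python3 -c "
from h import *
go((534,116.5,160),(534,116.5,47))"
```

```text
t 1.5 pos [ 230.  -581.1  231.3] rot [0.   0.   0.41] F [ 0.1 -0.  -0.9]
(534, 116.5, 160) lin [-539.4  536.8   71.3]
(534, 116.5, 47) lin [-539.4  536.8  184.3]
```

Emit:
arm_command(
  rows=[
    {"grip": 1, "linear": [-539.4, 536.8, 71], "rot": [0, 0, 0.41]},
    {"grip": 1, "linear": [-539.4, 536.8, 71], "rot": [0, 0, 0.41]},
    {"grip": 1, "linear": [-539.4, 536.8, 71], "rot": [0, 0, 0.41]},
    {"grip": 1, "linear": [-539.4, 536.8, 71], "rot": [0, 0, 0.41]},
    {"grip": 1, "linear": [-539.4, 536.8, 71], "rot": [0, 0, 0.41]},
    {"grip": 1, "linear": [-539.4, 536.8, 71], "rot": [0, 0, 0.41]},
    {"grip": 1, "linear": [-539.4, 536.8, 71], "rot": [0, 0, 0.41]},
    {"grip": 1, "linear": [-539.4, 536.8, 71], "rot": [0, 0, 0.41]},
    {"grip": 1, "linear": [-539.4, 536.8, 71], "rot": [0, 0, 0.41]},
    {"grip": 1, "linear": [-539.4, 536.8, 71], "rot": [0, 0, 0.41]},
  ],
)

```text
clock: 2.75
position: [477.2, -13.7, 174.2]
ee_rot: [0.016, 1.0, 0.0, 0.001]
contact_force: [1.4, -0.4, 0.0]
gripper_width: 85.5
grasp_force: 0.0
```

```bash
python3 -c "
from h import *
go((534,116.5,160),(534,116.5,47))"
```

```text
t 2.75 pos [477.2 -13.7 174.2] rot [0.    0.001 0.   ] F [ 1.4 -0.4  0. ]
(534, 116.5, 160) lin [-52.6 132.   14.3]
(534, 116.5, 47) lin [-52.4 132.  127.3]
```

Emit:
arm_command(
  rows=[
    {"grip": 1, "linear": [-52, 132, 14], "rot": [0, 0, 0]},
    {"grip": 1, "linear": [-52, 132, 14], "rot": [0, 0, 0]},
    {"grip": 1, "linear": [-52, 132, 14], "rot": [0, 0, 0]},
    {"grip": 1, "linear": [-52, 132, 14], "rot": [0, 0, 0]},
    {"grip": 1, "linear": [-52, 132, 14], "rot": [0, 0, 0]},
  ],
)

```text
clock: 3.38
position: [532.2, 113.2, 159.9]
ee_rot: [0.017, 1.0, -0.0, -0.0]
contact_force: [0.2, 0.1, 0.9]
gripper_width: 85.6
grasp_force: 0.0
```

```bash
python3 -c "
from h import *
go((534,116.5,160),(534,116.5,47))
T=imaging.get_image('top');S=imaging.get_image('scene');save(S,'s2.png',(285,130,385,225),6)"
```

```text
t 3.375 pos [532.2 113.2 159.9] rot [-0.    -0.001 -0.001] F [0.2 0.1 0.9]
(534, 116.5, 160) lin [-1.7  3.4 -0.1]
(534, 116.5, 47) lin [ -1.8   3.4 112.9]
```

View pics/s2.png

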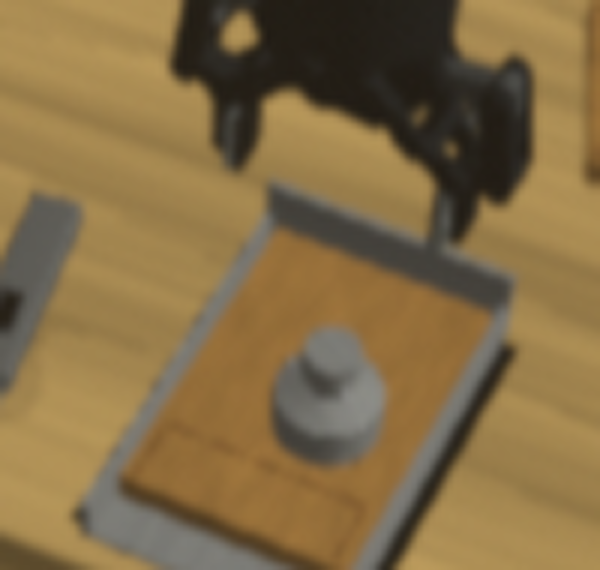

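The fingers straddle the weight, opening along y, so I'll descend and grip. The knob top is at (332,350) in the crop.

Emit:
arm_command(
  rows=[
    {"grip": 1, "linear": [-1, 2, 50], "rot": [0, 0, 0]},
    {"grip": 1, "linear": [-1, 2, 90], "rot": [0, 0, 0]},
    {"grip": 1, "linear": [-1, 2, 112], "rot": [0, 0, 0]},
    {"grip": 1, "linear": [-1, 2, 112], "rot": [0, 0, 0]},
    {"grip": 1, "linear": [-1, 2, 112], "rot": [0, 0, 0]},
  ],
)

```text
clock: 4.1
position: [534.7, 116.1, 49.1]
ee_rot: [0.017, 1.0, 0.0, 0.001]
contact_force: [-0.2, -0.2, 0.9]
gripper_width: 85.4
grasp_force: 0.0
```

Emit:
arm_command(
  rows=[
    {"grip": 0, "linear": [0, 0, 0], "rot": [0, 0, 0]},
    {"grip": 0, "linear": [0, 0, 0], "rot": [0, 0, 0]},
    {"grip": 0, "linear": [0, 0, 0], "rot": [0, 0, 0]},
    {"grip": 0, "linear": [0, 0, 0], "rot": [0, 0, 0]},
    {"grip": 0, "linear": [0, 0, 0], "rot": [0, 0, 0]},
    {"grip": 0, "linear": [0, 0, 0], "rot": [0, 0, 0]},
    {"grip": 0, "linear": [0, 0, 0], "rot": [0, 0, 0]},
    {"grip": 0, "linear": [0, 0, 0], "rot": [0, 0, 0]},
  ],
)

```text
clock: 5.1
position: [534.1, 116.3, 48.4]
ee_rot: [0.016, 1.0, 0.0, 0.0]
contact_force: [-1.7, -0.7, 5.4]
gripper_width: 23.9
grasp_force: 58.8
```

Emit:
arm_command(
  rows=[
    {"grip": 0, "linear": [0, 0, -5], "rot": [0, 0, 0]},
    {"grip": 0, "linear": [0, 0, -20], "rot": [0, 0, 0]},
    {"grip": 0, "linear": [0, 0, -50], "rot": [0, 0, 0]},
    {"grip": 0, "linear": [0, 0, -80], "rot": [0, 0, 0]},
    {"grip": 0, "linear": [0, 0, -80], "rot": [0, 0, 0]},
    {"grip": 0, "linear": [0, 0, -80], "rot": [0, 0, 0]},
    {"grip": 0, "linear": [0, 0, -80], "rot": [0, 0, 0]},
  ],
)

```text
clock: 5.98
position: [532.8, 115.9, 126.3]
ee_rot: [0.017, 1.0, -0.001, -0.001]
contact_force: [-0.4, 0.4, -3.9]
gripper_width: 24.0
grasp_force: 59.2
```

```bash
python3 -c "
from h import *
go((385,40,128),(385,40,35))
S=imaging.get_image('scene');save(S,'s3.png',(285,110,395,220),5.4)"
```

```text
t 5.975 pos [532.8 115.9 126.3] rot [-0.001 -0.003 -0.001] F [-0.4  0.4 -3.9]
(385, 40, 128) lin [145.2 -80.8  -1.2]
(385, 40, 35) lin [144.9 -80.7  91.8]
```

View pics/s3.png

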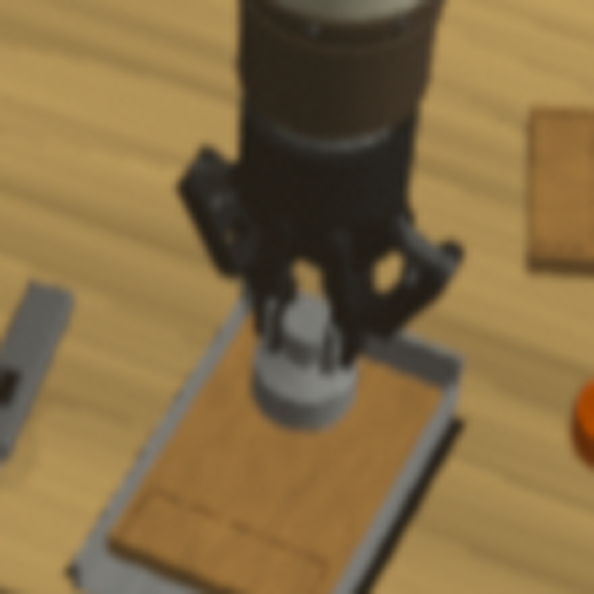

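The weight is held, with the wrist showing about 3.9 N. I'll carry it behind the tray.

Emit:
arm_command(
  rows=[
    {"grip": 0, "linear": [50, -27, 0], "rot": [0, 0, 0]},
    {"grip": 0, "linear": [100, -54, 0], "rot": [0, 0, 0]},
    {"grip": 0, "linear": [145, -80, 0], "rot": [0, 0, 0]},
    {"grip": 0, "linear": [145, -80, 0], "rot": [0, 0, 0]},
    {"grip": 0, "linear": [145, -80, 0], "rot": [0, 0, 0]},
    {"grip": 0, "linear": [145, -80, 50], "rot": [0, 0, 0]},
    {"grip": 0, "linear": [145, -80, 80], "rot": [0, 0, 0]},
    {"grip": 0, "linear": [145, -80, 90], "rot": [0, 0, 0]},
    {"grip": 0, "linear": [145, -80, 90], "rot": [0, 0, 0]},
    {"grip": 0, "linear": [145, -80, 90], "rot": [0, 0, 0]},
  ],
)

```text
clock: 7.28
position: [387.6, 41.9, 38.7]
ee_rot: [0.016, 1.0, 0.001, 0.001]
contact_force: [-0.4, -0.4, -2.4]
gripper_width: 23.8
grasp_force: 59.5
```

Emit:
arm_command(
  rows=[
    {"grip": 0, "linear": [0, 0, 2], "rot": [0, 0, 0]},
    {"grip": 0, "linear": [0, 0, 2], "rot": [0, 0, 0]},
    {"grip": 0, "linear": [0, 0, 2], "rot": [0, 0, 0]},
  ],
)

```text
clock: 7.65
position: [386.5, 41.3, 36.1]
ee_rot: [0.017, 1.0, 0.0, 0.0]
contact_force: [0.2, 0.5, -3.7]
gripper_width: 23.8
grasp_force: 59.5
```

Emit:
arm_command(
  rows=[
    {"grip": 0, "linear": [0, 0, 2], "rot": [0, 0, 0]},
    {"grip": 0, "linear": [0, 0, 3], "rot": [0, 0, 0]},
    {"grip": 0, "linear": [0, 0, 4], "rot": [0, 0, 0]},
    {"grip": 0, "linear": [0, 0, 4], "rot": [0, 0, 0]},
  ],
)

```text
clock: 8.15
position: [386.2, 41.1, 31.7]
ee_rot: [0.017, 1.0, -0.0, -0.0]
contact_force: [0.8, -0.5, -3.6]
gripper_width: 23.8
grasp_force: 59.5
```

Emit:
arm_command(
  rows=[
    {"grip": 0, "linear": [0, 0, 1], "rot": [0, 0, 0]},
    {"grip": 0, "linear": [0, 0, 1], "rot": [0, 0, 0]},
  ],
)

```text
clock: 8.4
position: [386.2, 41.2, 30.7]
ee_rot: [0.017, 1.0, -0.0, -0.0]
contact_force: [-0.1, -1.4, -2.4]
gripper_width: 24.0
grasp_force: 59.5
```

Emit:
arm_command(
  rows=[
    {"grip": 0, "linear": [0, 0, 1], "rot": [0, 0, 0]},
    {"grip": 0, "linear": [0, 0, 1], "rot": [0, 0, 0]},
  ],
)

```text
clock: 8.65
position: [386.3, 41.1, 29.7]
ee_rot: [0.017, 1.0, -0.0, -0.0]
contact_force: [0.4, -0.1, -3.4]
gripper_width: 24.0
grasp_force: 59.5
```

Emit:
arm_command(
  rows=[
    {"grip": 0, "linear": [0, 0, 1], "rot": [0, 0, 0]},
    {"grip": 0, "linear": [0, 0, 1], "rot": [0, 0, 0]},
  ],
)

```text
clock: 8.9
position: [386.4, 41.1, 29.1]
ee_rot: [0.016, 1.0, -0.0, 0.0]
contact_force: [-1.9, -1.7, 2.8]
gripper_width: 24.0
grasp_force: 60.1
```

Emit:
arm_command(
  rows=[
    {"grip": 0, "linear": [0, 0, 1], "rot": [0, 0, 0]},
    {"grip": 0, "linear": [0, 0, 1], "rot": [0, 0, 0]},
  ],
)

```text
clock: 9.15
position: [386.4, 41.1, 29.0]
ee_rot: [0.016, 1.0, -0.0, 0.0]
contact_force: [-5.8, -0.9, 16.2]
gripper_width: 23.9
grasp_force: 61.4
```

Contact with the bench is at TCP z of about 29.2, which puts the carton top at about 19.2 and the tray offset at about 0. I'll ease off, open and rise.

Emit:
arm_command(
  rows=[
    {"grip": 0, "linear": [0, 0, -1], "rot": [0, 0, 0]},
    {"grip": 0, "linear": [0, 0, -1], "rot": [0, 0, 0]},
    {"grip": 1, "linear": [0, 0, -1], "rot": [0, 0, 0]},
    {"grip": 1, "linear": [0, 0, -1], "rot": [0, 0, 0]},
    {"grip": 1, "linear": [0, 0, -1], "rot": [0, 0, 0]},
    {"grip": 1, "linear": [0, 0, -1], "rot": [0, 0, 0]},
    {"grip": 1, "linear": [0, 0, -1], "rot": [0, 0, 0]},
    {"grip": 1, "linear": [0, 0, -1], "rot": [0, 0, 0]},
    {"grip": 1, "linear": [0, 0, -1], "rot": [0, 0, 0]},
    {"grip": 1, "linear": [0, 0, -1], "rot": [0, 0, 0]},
  ],
)

```text
clock: 10.4
position: [386.3, 41.2, 28.8]
ee_rot: [0.017, 1.0, 0.0, 0.0]
contact_force: [-0.4, 0.1, -0.0]
gripper_width: 85.3
grasp_force: 0.0
```

Emit:
arm_command(
  rows=[
    {"grip": 1, "linear": [0, 0, -30], "rot": [0, 0, 0]},
    {"grip": 1, "linear": [0, 0, -80], "rot": [0, 0, 0]},
    {"grip": 1, "linear": [0, 0, -80], "rot": [0, 0, 0]},
    {"grip": 0, "linear": [0, 0, -80], "rot": [0, 0, 0]},
    {"grip": 0, "linear": [0, 0, -80], "rot": [0, 0, 0]},
  ],
)

```text
clock: 11.02
position: [385.4, 40.7, 107.8]
ee_rot: [0.017, 1.0, -0.001, -0.001]
contact_force: [-0.7, -0.4, -0.5]
gripper_width: 51.8
grasp_force: 0.0
```

```bash
python3 -c "
from h import *
go((475,104,110),(475,104,30))
S=imaging.get_image('scene');save(S,'s4.png',(285,110,415,240),4.6)
c=np.array([522,102.]);d=np.array([np.cos(-.033),np.sin(-.033)]);print(c-50*d)"
```

```text
t 11.025 pos [385.4  40.7 107.8] rot [-0.001 -0.002 -0.   ] F [-0.7 -0.4 -0.5]
(475, 104, 110) lin [-87.4  66.2  -2.5]
(475, 104, 30) lin [-87.6  66.3  77.5]
[472.02722253 103.64970054]
```

View pics/s4.png

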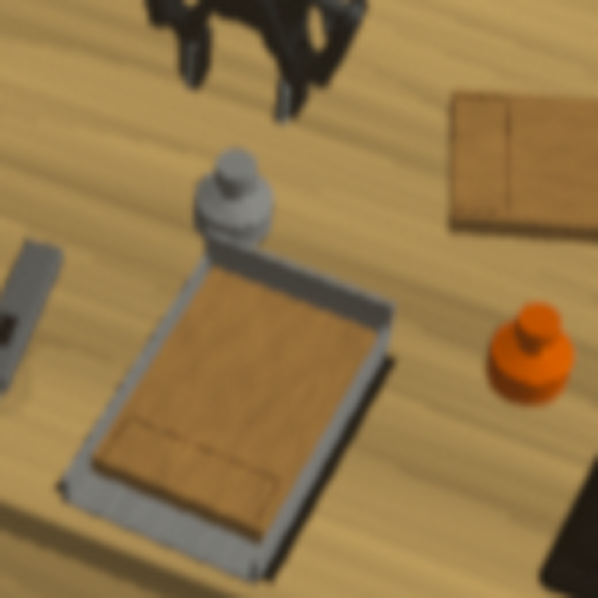

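The weight stands upright behind the tray, at (235,195) in the crop, and the carton is still in the tray. I'll move over the rear of the carton with the fingers shut.

Emit:
arm_command(
  rows=[
    {"grip": 0, "linear": [-43, 33, 0], "rot": [0, 0, 0]},
    {"grip": 0, "linear": [-87, 66, 0], "rot": [0, 0, 0]},
    {"grip": 0, "linear": [-87, 66, 0], "rot": [0, 0, 0]},
    {"grip": 0, "linear": [-87, 66, 0], "rot": [0, 0, 0]},
    {"grip": 0, "linear": [-87, 66, 40], "rot": [0, 0, 0]},
    {"grip": 0, "linear": [-87, 66, 70], "rot": [0, 0, 0]},
    {"grip": 0, "linear": [-87, 66, 80], "rot": [0, 0, 0]},
    {"grip": 0, "linear": [-87, 66, 83], "rot": [0, 0, 0]},
    {"grip": 0, "linear": [-87, 66, 83], "rot": [0, 0, 0]},
    {"grip": 0, "linear": [-87, 66, 83], "rot": [0, 0, 0]},
  ],
)

```text
clock: 12.32
position: [476.0, 104.6, 26.8]
ee_rot: [0.017, 1.0, 0.001, 0.001]
contact_force: [-0.4, 0.4, 0.6]
gripper_width: 0.1
grasp_force: 0.0
```

Emit:
arm_command(
  rows=[
    {"grip": 0, "linear": [0, 0, 1], "rot": [0, 0, 0]},
    {"grip": 0, "linear": [0, 0, 2], "rot": [0, 0, 0]},
    {"grip": 0, "linear": [0, 0, 2], "rot": [0, 0, 0]},
  ],
)

```text
clock: 12.7
position: [475.4, 104.2, 23.8]
ee_rot: [0.017, 1.0, -0.0, -0.0]
contact_force: [0.7, -1.0, 0.1]
gripper_width: -0.3
grasp_force: 0.0
```

Emit:
arm_command(
  rows=[
    {"grip": 0, "linear": [0, 0, 1], "rot": [0, 0, 0]},
    {"grip": 0, "linear": [0, 0, 2], "rot": [0, 0, 0]},
    {"grip": 0, "linear": [0, 0, 2], "rot": [0, 0, 0]},
  ],
)

```text
clock: 13.08
position: [475.4, 104.2, 21.7]
ee_rot: [0.017, 1.0, -0.0, -0.0]
contact_force: [-0.4, -1.0, -0.0]
gripper_width: -0.1
grasp_force: 0.0
```

Emit:
arm_command(
  rows=[
    {"grip": 0, "linear": [0, 0, 1], "rot": [0, 0, 0]},
    {"grip": 0, "linear": [0, 0, 1], "rot": [0, 0, 0]},
  ],
)

```text
clock: 13.32
position: [475.4, 104.2, 20.7]
ee_rot: [0.017, 1.0, -0.0, -0.0]
contact_force: [-0.2, 0.4, -0.4]
gripper_width: -0.1
grasp_force: 0.0
```

Emit:
arm_command(
  rows=[
    {"grip": 0, "linear": [0, 0, 0.7], "rot": [0, 0, 0]},
    {"grip": 0, "linear": [0, 0, 0.7], "rot": [0, 0, 0]},
  ],
)

```text
clock: 13.58
position: [475.4, 104.2, 20.1]
ee_rot: [0.017, 1.0, -0.0, -0.0]
contact_force: [0.0, -0.1, 0.0]
gripper_width: 0.1
grasp_force: 0.0
```

Emit:
arm_command(
  rows=[
    {"grip": 0, "linear": [0, 0, 0.7], "rot": [0, 0, 0]},
    {"grip": 0, "linear": [0, 0, 0.7], "rot": [0, 0, 0]},
  ],
)

```text
clock: 13.82
position: [475.4, 104.3, 19.4]
ee_rot: [0.017, 1.0, 0.0, 0.0]
contact_force: [0.2, -0.4, 0.1]
gripper_width: -0.0
grasp_force: 0.0
```

Emit:
arm_command(
  rows=[
    {"grip": 0, "linear": [0, 0, 0.5], "rot": [0, 0, 0]},
    {"grip": 0, "linear": [0, 0, 0.5], "rot": [0, 0, 0]},
  ],
)

```text
clock: 14.08
position: [475.4, 104.2, 19.4]
ee_rot: [0.016, 1.0, -0.0, 0.0]
contact_force: [-1.9, -0.0, 5.7]
gripper_width: 0.3
grasp_force: 2.5
```

Emit:
arm_command(
  rows=[
    {"grip": 0, "linear": [0, 0, 0.4], "rot": [0, 0, 0]},
    {"grip": 0, "linear": [0, 0, 0.4], "rot": [0, 0, 0]},
  ],
)

```text
clock: 14.32
position: [475.4, 104.3, 19.3]
ee_rot: [0.016, 1.0, -0.0, 0.0]
contact_force: [-3.4, -0.7, 8.9]
gripper_width: 0.0
grasp_force: 4.3
```

Emit:
arm_command(
  rows=[
    {"grip": 0, "linear": [-1, 0, 0], "rot": [0, 0, 0]},
    {"grip": 0, "linear": [-3, 0, 0], "rot": [0, 0, 0]},
    {"grip": 0, "linear": [-6, 0, 0], "rot": [0, 0, 0]},
    {"grip": 0, "linear": [-10, 0, 0], "rot": [0, 0, 0]},
    {"grip": 0, "linear": [-10, 0, 0], "rot": [0, 0, 0]},
  ],
)

```text
clock: 14.95
position: [486.0, 104.0, 19.3]
ee_rot: [0.016, 1.0, 0.0, 0.001]
contact_force: [-0.9, -1.1, 7.8]
gripper_width: 0.0
grasp_force: 3.5
```

Now to check whether the carton followed. I'll measure its front edge along the tray midline in the top view.

```bash
cat >> h.py <<'E'
def front():
    T=imaging.get_image("top");out=[]
    for y in(70,85,115,130):
        xs=np.arange(575,760,1.);v=[]
        for x in xs:
            u=proj(T,(x,y-(x-532)*.033,19));c=cv2.getRectSubPix(T["frame"].astype(np.float32),(1,1),tuple(map(float,u)))[0,0]
            v.append(c[0]-c[2])
        v=np.array(v);i=int(np.argmax(v[:-6]-v[6:]));out.append((xs[i]+3,round(float(v[i]-v[i+6]))))
    print("front",out)
E
python3 -c "
from h import *
front();print(arm.read_state()['contact_force'])"
```

```text
front [(np.float64(613.0), 82), (np.float64(613.0), 76), (np.float64(615.0), 86), (np.float64(616.0), 91)]
[-1.33893407 -0.33021458  7.30811387]
```

The carton followed, with its front edge moving from about 603 to about 614. I'll press slightly more and keep dragging.

Emit:
arm_command(
  rows=[
    {"grip": 0, "linear": [-4, 0, 0.2], "rot": [0, 0, 0]},
    {"grip": 0, "linear": [-8, 0, 0.2], "rot": [0, 0, 0]},
    {"grip": 0, "linear": [-12, 0, 0.2], "rot": [0, 0, 0]},
    {"grip": 0, "linear": [-16, 0, 0.2], "rot": [0, 0, 0]},
    {"grip": 0, "linear": [-20, 0, 0.2], "rot": [0, 0, 0]},
    {"grip": 0, "linear": [-20, 0, 0.2], "rot": [0, 0, 0]},
  ],
)

```text
clock: 15.75
position: [506.2, 103.4, 19.3]
ee_rot: [0.016, 1.0, 0.0, 0.001]
contact_force: [-0.9, -1.4, 8.7]
gripper_width: 0.2
grasp_force: 3.9
```

```bash
python3 -c "
from h import *
front()"
```

```text
front [(np.float64(681.0), 57), (np.float64(681.0), 57), (np.float64(683.0), 63), (np.float64(683.0), 55)]
```

Emit:
arm_command(
  rows=[
    {"grip": 0, "linear": [-5, 0, 0.1], "rot": [0, 0, 0]},
    {"grip": 0, "linear": [-10, 0, 0.1], "rot": [0, 0, 0]},
    {"grip": 0, "linear": [-15, 0, 0.1], "rot": [0, 0, 0]},
    {"grip": 0, "linear": [-20, 0, 0.1], "rot": [0, 0, 0]},
    {"grip": 0, "linear": [-25, 0, 0.1], "rot": [0, 0, 0]},
    {"grip": 0, "linear": [-30, 0, 0.1], "rot": [0, 0, 0]},
    {"grip": 0, "linear": [-35, 0, 0.1], "rot": [0, 0, 0]},
    {"grip": 0, "linear": [-40, 0, 0.1], "rot": [0, 0, 0]},
    {"grip": 0, "linear": [-40, 0, 0.1], "rot": [0, 0, 0]},
  ],
)

```text
clock: 16.92
position: [546.4, 102.0, 19.4]
ee_rot: [0.016, 1.0, 0.0, 0.001]
contact_force: [-1.0, -1.0, 6.8]
gripper_width: 0.2
grasp_force: 3.6
```

```bash
python3 -c "
from h import *
S=imaging.get_image('scene');save(S,'s5.png',(265,130,385,250),5)
T=imaging.get_image('top')
for p in (S,T): print([(r['pixel'],at(p,r['pixel'],3)) for r in models.tip_of(p,'carton')])"
```

```text
[([407.6, 149.5], array([267.67683511, 224.53486668,   3.        ])), ([322.6, 219.8], array([601.33984638, 100.67086063,   3.        ])), ([268.7, 298.6], array([862.66099074,  77.36189284,   3.        ]))]
[([292.8, 172.9], array([595.38721345,  87.26235247,   3.        ])), ([237.1, 310.6], array([255.61381359, 223.91050658,   3.        ]))]
```

View pics/s5.png

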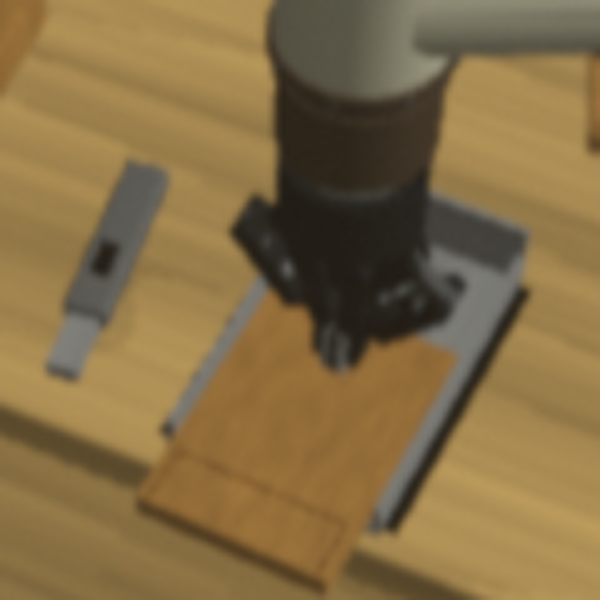

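The carton is following without slipping, its centre now at about x 597. Next I'll drag 60 mm more, which takes its centre past the edge.

Emit:
arm_command(
  rows=[
    {"grip": 0, "linear": [-5, 0, 0.2], "rot": [0, 0, 0]},
    {"grip": 0, "linear": [-10, 0, 0.2], "rot": [0, 0, 0]},
    {"grip": 0, "linear": [-15, 0, 0.2], "rot": [0, 0, 0]},
    {"grip": 0, "linear": [-20, 0, 0.2], "rot": [0, 0, 0]},
    {"grip": 0, "linear": [-25, 0, 0.2], "rot": [0, 0, 0]},
    {"grip": 0, "linear": [-30, 0, 0.2], "rot": [0, 0, 0]},
    {"grip": 0, "linear": [-35, 0, 0.2], "rot": [0, 0, 0]},
    {"grip": 0, "linear": [-40, 0, 0.2], "rot": [0, 0, 0]},
  ],
)

```text
clock: 18.12
position: [585.7, 100.6, 19.4]
ee_rot: [0.016, 1.0, -0.0, 0.0]
contact_force: [-1.9, 1.0, 8.2]
gripper_width: 0.4
grasp_force: 4.5
```

Emit:
arm_command(
  rows=[
    {"grip": 0, "linear": [-5, 0, 0.1], "rot": [0, 0, 0]},
    {"grip": 0, "linear": [-10, 0, 0.1], "rot": [0, 0, 0]},
    {"grip": 0, "linear": [-15, 0, 0.1], "rot": [0, 0, 0]},
    {"grip": 0, "linear": [-20, 0, 0.1], "rot": [0, 0, 0]},
    {"grip": 0, "linear": [-20, 0, 0.1], "rot": [0, 0, 0]},
  ],
)

```text
clock: 18.75
position: [606.5, 100.0, 19.4]
ee_rot: [0.016, 1.0, 0.0, 0.001]
contact_force: [-1.6, -1.3, 7.7]
gripper_width: -0.0
grasp_force: 3.7
```

```bash
python3 -c "
from h import *
S=imaging.get_image('scene');save(S,'s6.png',(265,150,385,270),5)"
```

```text
(no output)
```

View pics/s6.png

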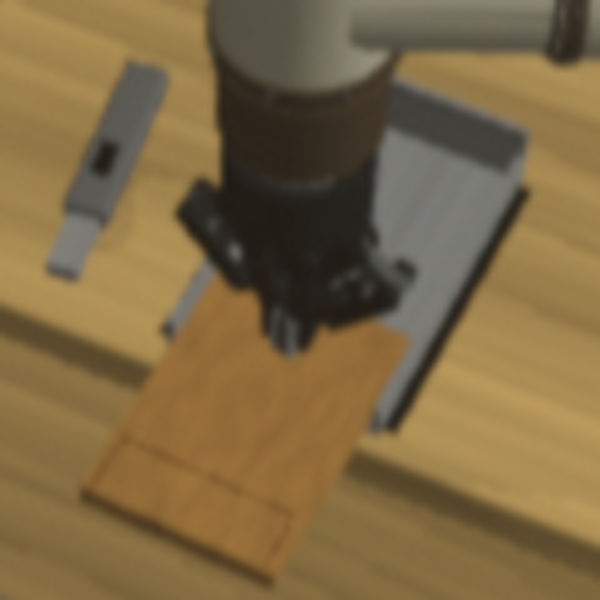

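The carton's centre is now well past the edge, so I'll lift away and let it tip.

Emit:
arm_command(
  rows=[
    {"grip": 0, "linear": [10, 0, -60], "rot": [0, 0, 0]},
    {"grip": 0, "linear": [30, 0, -115], "rot": [0, 0, 0]},
    {"grip": 0, "linear": [60, 0, -150], "rot": [0, 0, 0]},
    {"grip": 0, "linear": [60, 0, -150], "rot": [0, 0, 0]},
    {"grip": 0, "linear": [60, 0, -150], "rot": [0, 0, 0]},
    {"grip": 0, "linear": [60, 0, -150], "rot": [0, 0, 0]},
    {"grip": 0, "linear": [60, 0, -150], "rot": [0, 0, 0]},
    {"grip": 0, "linear": [60, 0, -150], "rot": [0, 0, 0]},
  ],
)

```text
clock: 19.8
position: [545.4, 101.8, 167.0]
ee_rot: [0.017, 1.0, -0.0, -0.001]
contact_force: [0.3, -0.2, -0.5]
gripper_width: 0.0
grasp_force: 0.0
```

```bash
python3 -c "
from h import *
S=imaging.get_image('scene');save(S,'s7.png',(120,130,440,400),2.2)
print(arm.read_state()['position'])"
```

```text
[545.45695336 101.8175455  167.23237404]
```

View pics/s7.png

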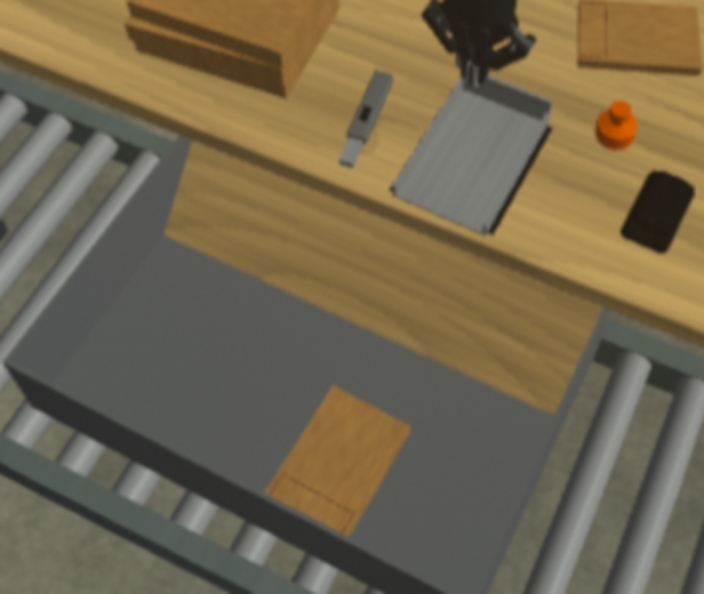

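The carton lies on the tote floor, at (340,460) in the crop. I'll let it settle briefly, then hand in.

Emit:
arm_command(
  rows=[
    {"grip": 0, "linear": [0, 0, 0], "rot": [0, 0, 0]},
    {"grip": 0, "linear": [0, 0, 0], "rot": [0, 0, 0]},
    {"grip": 0, "linear": [0, 0, 0], "rot": [0, 0, 0]},
    {"grip": 0, "linear": [0, 0, 0], "rot": [0, 0, 0]},
  ],
)

```text
clock: 20.35
position: [545.4, 101.9, 168.0]
ee_rot: [0.017, 1.0, 0.0, 0.0]
contact_force: [0.5, 0.7, 0.9]
gripper_width: 0.1
grasp_force: 0.0
```

```bash
python3 -c "
from bench import job
print(job.job_done())"
```

```text
the job is handed in; nothing more can be done
None
```

The steel weight was left standing upright on the bench behind the tray, the carton slid out and dropped flat into the tote, and the job was handed in at about 20 s; `job_done()` gave no verdict.

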